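# Fold down the beaker rest of the drainage tester and set the beaker under the spout

### The job

Fold the tester's sprung beaker rest down: push it near its free edge past the point where the spring takes over, so that it snaps down onto its lower stop. Then gently stand the glass beaker upright on it and slide the beaker back under the spout until it sits against both wings of the fence. Force nothing - no hard pushing on the rest, no knocking of the glass - and leave the other glassware and the bottle alone.

Things in the scene. Friction and masses are not known exactly. Their poses are not given: they have to be found in the camera images.
- tester_foot (a point): Drainage tester: steel base plate (top 32 mm above bench), 44 mm column, chamber and cone behind it. Point on the column's axis at bench level; z up, -x level and straight out from the column over the rest ('out' below), y across. Spout: 10 mm pipe pointing down 85 mm out on y = 0, tip 263 mm above bench, rising back to 335 mm round the +y side of the column.
- rest (a joint): Sprung beaker rest. 0 = parked, sloping 50 degrees up and out; 0.873 = level on its lower stop. Push on the face that looks to the column and up. Two springs at its sides hold it back with about 8 N square to the plate 110 mm from the hinge, twice that half-way, less as it goes; past 0.69, 10 degrees above level, they take it down with a snap. Over 18 N of push, on its way or on its stop, bends it.
- below_hinge (a point): Bench-level point plumb below the middle of the rest's hinge line, 75 mm out; axes as tester_foot. The hinge lies 95 to 155 mm above this point, wherever the last user clamped it: not measured, to be seen or felt. Rest: steel plate 98 mm wide across, reaching 130 mm out from the hinge, 4 mm thick, its mid-plane through the hinge line.
- below_seat (a point): Bench-level point plumb below the axis of a seated beaker, 107 mm out; axes as tester_foot. Fence, behind it on the rest's clamp: two upright white PTFE wings in a V, 26 to 48 mm above the level rest; a beaker pushed in touches both and has the spout over its mouth. Over 15 N of glass against the fence counts as knocking.
- beaker_center (a point): Glass beaker, open top, the only wide-mouthed vessel: 60 mm outside, 90 mm tall, 3 mm wall, 0.11 to 0.2 kg. Point on its axis half-way up; z up. Set it down on the rest with less than 35 N, without dropping it.
- flask_center (a point): Conical flask with a white funnel, 96 mm wide, 212 mm tall; point 75 mm up its axis. Leave alone.
- wash_bottle_center (a point): White plastic bottle with cap, 62 mm wide, 155 mm tall; point 78 mm up its axis. Leave alone.
- cylinder_center (a point): Narrow measuring cylinder, foot 64 mm, 198 mm tall, behind the column on the base plate; point 90 mm up its axis. Leave alone.
Things that resemble listed ones, but are neither listed nor needed, are in the scene too. Leave any green look-alike of the part that bears beaker_center alone.

How it is judged:
By the outcome, as a careful person would: the job done as asked, in the order asked, and still so for the second after the job is handed in, with the robot touching nothing.
It also fails if it takes over 72 s, if anything falls off the work surface, if the arm or the gripper's body presses on something with over 40 N, if the wrist force passes 120 N, or if a joint passes its speed limit or range.

### The arm

A 6-joint arm with a two-finger parallel gripper is mounted at the origin on the work surface. World frame = base frame: x ahead of the robot, y to its left, z up, the work surface at z = 0. Lengths are in m, angles in degrees, forces in N, time in s.
With the tool pointing down it reaches from about 0.3 to 0.875 m from the base axis. Payload 6.4 kg.
Tool frame: the origin (TCP) lies at the very end of the fingers, on their centre line; the grasp point (between the pads) lies 19 mm behind it; z points along the fingers, y is the line along which they close (so a half turn about z gives the same grasp; the last joint's range is limited). The gripper opens to 88 mm and grips with 3 to 60 N. Pads are 18 mm wide; open, the fingers measure 123 mm over their backs; the gripper's body (75 mm by 187 mm) begins 45 mm behind the grasp point.
Start: joints at [-84.414, 10.359, 92.074, -0, 77.567, -11.82], TCP at [0.172, -0.549, 0.239] pointing down, gripper open.
Joint ranges: [-171.53, 171.53], [-51.25, 118.39], [17.06, 147.69], [-65.23, 245.23], [0, 150.52], [-178.68, 178.68]. Speed limits (degrees/s): [147.25, 147.25, 172.46, 180, 180, 180].

### API

Orientations are given as [roll, pitch, yaw] about the fixed x, y, z axes, in that order (R = Rz(yaw) Ry(pitch) Rx(roll)).
In Python, from cell import arm gives the robot as it stands. Calls block until the motion is done:
- arm.movep(position, orientation): joint-space move of the TCP to a pose.
- arm.servo_line(position, max_speed=0.15, attitude=None, max_force=None): straight line of the TCP; attitude=None keeps the orientation; max_speed is the mean speed in m/s. With max_force (N) it stops when the force on the tool has changed by that much, and returns True; else False.
- arm.move_j(angles): joint-space move.
- arm.set_gripper(opening, strength=None): finger opening in m; strength is the grip in N (None keeps the last); returns when the fingers have stopped.
- arm.hold(seconds).
- arm.ik(position, orientation): joint angles nearest the present ones, or None.
- arm.state(): the state.
- arm.camera(name): name is "side" or "top"; returns a dict with "img" (384x512x3 uint8, blue, green, red), "mtx" (3x3 intrinsics, pixels), "distortion" ([k1, k2, p1, p2, k3] as OpenCV has them; the pictures are not rectified), "pose" (4x4, takes a point from camera to world coordinates). Camera axes: x right, y up, looking along -z (the intrinsics and any distortion apply to the point x, -y, -z); pixel columns grow to the right and rows downward; lengths in m; the calibration is good to about 2 mm. A picture is of the moment at which its call begins. There is no depth.
A pose or a line that the arm cannot do raises arm.IKError and nothing moves.
- arm.hand_in(): hands the job in; it is judged then, once.
Trained networks look in a picture, given as the dict that the camera call returned (one of the last four; its "shot" number tells which), for a name from the list of things; names that differ only in an ending like _2 or _b are one class to them, and where a whole thing is asked for, a point or a joint stands for the part that bears it (a point fixed in the world has none). Each returns a list of dicts, best first, with "p" (0 to 1); they miss things now and then, are a little off and sometimes report something else, mostly with a low value. They report only what shows in the picture. A call takes as long as a camera call. They do not tell look-alikes from the thing itself.
- arm.cut_out(name, picture): "pixels" (384x512 bool, what is visible of it) and "point" ([column, row] as shares, 0 to 1, of the picture: columns of its width, rows of its height, amid what is visible of it).
- arm.spot_point(name, picture): "point" ([column, row] as shares, 0 to 1, of the picture: columns of its width, rows of its height: a listed point, or the origin of a listed thing).
The state is a dict: "clock": time; "qpos": joint angles; "qd": joint speeds; "tau": joint torques, N m; "eef_pos": TCP position; "ee_rot": TCP orientation; "contact_force": force on the tool from outside, world axes, zero at the start; "ft_torque": the same for the moment, N m; "opening": finger opening in m; "grasp_force": force on a finger pad.
Only numpy, scipy, OpenCV 4.12 (cv2) and the standard library are available. Lean on these libraries where they do the work, as an engineer would, in place of code of your own. Each camera call takes 0.05 s, during which the arm holds its last target. There are 200 camera calls.

## Working session

There is one attempt and no reset: what is moved stays moved. The work goes in short steps, each a Python script; the robot and the scene stay as the last script left them, time stands still between calls to the robot, and variables do not carry over. Pictures are saved under pics/ and viewed, at most 12 in all, crops included, and the job is handed in when it is done.

```bash
mkdir -p pics; ls
cat > h.py <<'E'
import numpy as np, cv2
from cell import arm
def ray(c,px):
    u=cv2.undistortPoints(np.array([[px]],float),np.array(c["mtx"]),np.array(c["distortion"]))[0,0]
    T=np.array(c["pose"]); d=T[:3,:3]@np.array([u[0],-u[1],-1.]); return T[:3,3],d/np.linalg.norm(d)
def atz(c,px,z):
    o,d=ray(c,px); return o+d*(z-o[2])/d[2]
def tri(rs):
    A=np.zeros((3,3));b=np.zeros(3)
    for o,d in rs:
        P=np.eye(3)-np.outer(d,d);A+=P;b+=P@o
    x=np.linalg.solve(A,b); return x,[float(np.linalg.norm((np.eye(3)-np.outer(d,d))@(x-o))) for o,d in rs]
def proj(c,p):
    T=np.linalg.inv(np.array(c["pose"])); q=T[:3,:3]@np.array(p)+T[:3,3]
    r=cv2.projectPoints(np.array([[q[0],-q[1],-q[2]]]),np.zeros(3),np.zeros(3),np.array(c["mtx"]),np.array(c["distortion"]))[0]
    return r[0,0]
E
python3 - <<'E'
from h import *
np.set_printoptions(precision=3,suppress=True)
C={}
for n in("side","top"):
    c=C[n]=arm.camera(n); cv2.imwrite(f"pics/{n}0.png",c["img"]); print(n,np.array(c["pose"])[:3],np.array(c["mtx"])[0,0])
for k in "tester_foot rest below_hinge below_seat beaker_center flask_center wash_bottle_center cylinder_center".split():
    R={}
    for n in C:
        r=arm.spot_point(k,C[n]); R[n]=r
        print(k,n,[(round(x["p"],2),np.round(np.array(x["point"])*[512,384],1)) for x in r[:3]])
    if all(R.values()): print("   ",*tri([ray(C[n],np.array(R[n][0]["point"])*[512,384]) for n in C]))
E
```

```text
pics
side [[-0.597 -0.532  0.601  1.365]
 [ 0.803 -0.398  0.444  0.582]
 [ 0.003  0.747  0.664  1.013]] 477.29544736196806
top [[-0.003  0.995 -0.103  0.48 ]
 [-1.    -0.003 -0.003  0.004]
 [-0.003  0.103  0.995  1.011]] 411.9837785870018
tester_foot side [(0.65, array([321.4, 243.5]))]
tester_foot top [(0.73, array([173.2, 208.7]))]
    [0.535 0.195 0.004] [0.0009227207068082776, 0.000922720706808171]Traceback (most recent call last):
  File "<stdin>", line 9, in <module>
ValueError: it knows: beaker_center, below_hinge, below_seat, cylinder_center, flask_center, tester_foot, wash_bottle_center
```

Run:
```python
from h import *
np.set_printoptions(precision=3,suppress=True)
C={n:arm.camera(n) for n in("side","top")}
for k in "tester_foot below_hinge below_seat beaker_center flask_center wash_bottle_center cylinder_center".split():
    R={}
    for n in C:
        r=arm.spot_point(k,C[n]); R[n]=r
        print(k,n,[(round(x["p"],2),np.round(np.array(x["point"])*[512,384],1)) for x in r[:3]])
    if all(R.values()): print("   ",*tri([ray(C[n],np.array(R[n][0]["point"])*[512,384]) for n in C]))
for n in C:
    for x in arm.cut_out("rest",C[n])[:2]:
        ys,xs=np.where(x["pixels"]); print("rest",n,x["p"],len(xs),cv2.convexHull(np.c_[xs,ys].astype(np.int32)).reshape(-1,2)[::2].tolist())
cv2.imwrite("pics/s2.png",cv2.resize(C["side"]["img"][60:360,100:500],None,fx=2,fy=2,interpolation=cv2.INTER_CUBIC))
cv2.imwrite("pics/t2.png",cv2.resize(C["top"]["img"][60:360,50:450],None,fx=2,fy=2,interpolation=cv2.INTER_CUBIC))
```

```text
tester_foot side [(0.77, array([321.5, 241.5]))]
tester_foot top [(0.64, array([169.7, 207.2]))]
    [0.539 0.199 0.019] [0.003198856018096101, 0.0031988560180960745]
below_hinge side [(0.91, array([303.2, 227.6]))]
below_hinge top [(0.74, array([202.7, 210.6]))]
    [0.528 0.124 0.018] [0.002756052237371318, 0.0027560522373712144]
below_seat side [(0.86, array([293.7, 222.2])), (0.17, array([300.1, 224.2]))]
below_seat top []
beaker_center side [(0.58, array([154.2, 180.4]))]
beaker_center top [(0.65, array([399.3, 206.7])), (0.62, array([401.2, 160.3]))]
    [ 0.562 -0.411 -0.067] [0.033289366933263044, 0.03328936693326298]
flask_center side [(0.61, array([223.1, 162.9]))]
flask_center top [(0.59, array([345.6, 229.7]))]
    [ 0.481 -0.208  0.066] [0.00199037188024489, 0.0019903718802449085]
wash_bottle_center side [(0.78, array([193.2, 193.3]))]
wash_bottle_center top [(0.66, array([330.5, 157.2])), (0.65, array([347.6, 227.9]))]
    [ 0.649 -0.178  0.074] [0.0006962184549922115, 0.0006962184549922178]
cylinder_center side [(0.79, array([345.6, 233.8]))]
cylinder_center top []
rest side 0.87 1289 [[318, 187], [301, 198], [295, 199], [281, 181], [273, 160], [274, 155], [285, 149], [297, 146], [304, 152], [318, 184]]
rest top 0.76 2158 [[241, 203], [229, 246], [227, 249], [203, 245], [187, 235], [196, 196], [200, 191], [238, 198], [241, 200]]
```

View pics/side0.png

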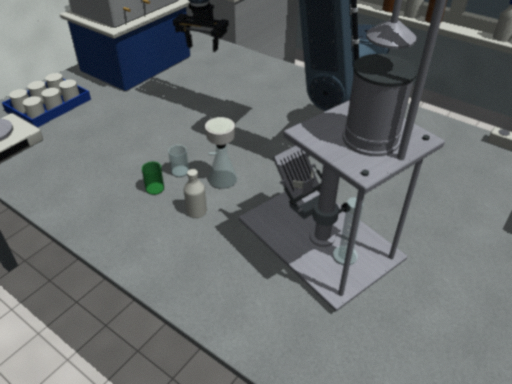

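View pics/t2.png

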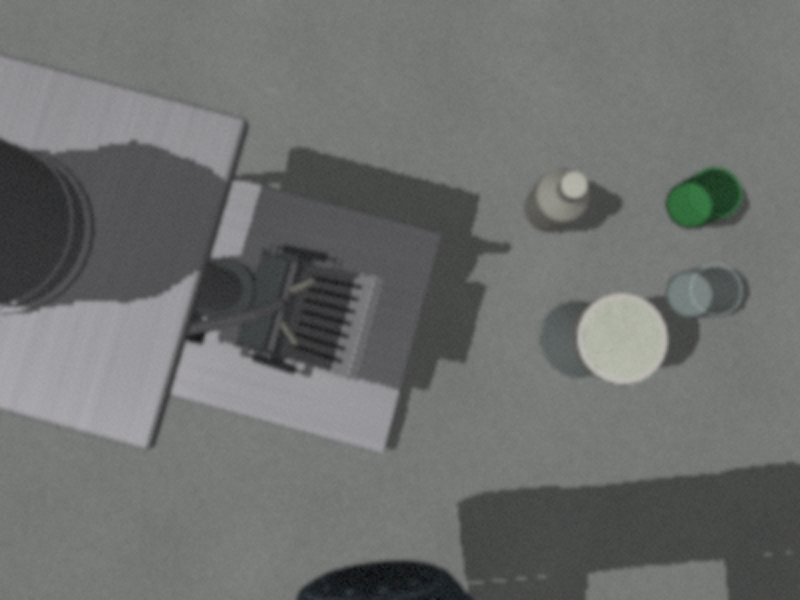

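The side view shows the clear beaker at about (178,160), the green look-alike at (153,178), and the flask and bottle close by. The rest is parked at about (297,172). In the top view the clear beaker is at about (403,206) and the tester is yawed roughly 14°. Next I fit the tester pose and hinge height from the masks.

```bash
cat > fit.py <<'E'
from h import *
from scipy.optimize import minimize
np.set_printoptions(precision=4,suppress=True)
C={n:arm.camera(n) for n in("side","top")}
M={n:arm.cut_out("rest",C[n])[0]["pixels"] for n in C}
sp=[]
for k,o in(("tester_foot",0),("below_hinge",.075),("below_seat",.107)):
    for n in C:
        for x in arm.spot_point(k,C[n])[:1]: sp.append((n,o,np.array(x["point"])*[512,384]))
def quad(p,q):
    x,y,a,h=p; out=np.array([np.cos(a),np.sin(a),0]); ac=np.array([-out[1],out[0],0]); H=np.array([x,y,h])+.075*out
    e=H+.13*(np.cos(q)*out+np.sin(q)*np.array([0,0,1])); return [H+.049*ac,e+.049*ac,e-.049*ac,H-.049*ac],out
def cost(p):
    Q,out=quad(p,np.radians(50)); s=0
    for n in C:
        m=np.zeros((384,512),np.uint8); pts=np.array([proj(C[n],v) for v in Q])
        cv2.fillPoly(m,[np.round(pts*16).astype(np.int32)],255,cv2.LINE_AA,4); m=m/255.
        s+=3*(1-np.minimum(m,M[n]).sum()/np.maximum(m,M[n]).sum())
    for n,o,u in sp: s+=min(np.sum((proj(C[n],[p[0]+o*out[0],p[1]+o*out[1],0])-u)**2)/9,4)*.1
    return s
best=min((minimize(cost,[.537,.197,np.radians(-90-a),h],method="Nelder-Mead",options=dict(initial_simplex=np.array([.537,.197,np.radians(-90-a),h])+np.vstack([np.zeros(4),np.diag([.01,.01,.08,.02])]),maxiter=300)) for a in(10,15) for h in(.11,.14)),key=lambda r:r.fun)
p=best.x; print("fit",p,np.degrees(p[2]),best.fun)
for n in C:
    im=C[n]["img"].copy(); cv2.polylines(im,[np.round([proj(C[n],v) for v in quad(p,np.radians(50))[0]]).astype(np.int32)],True,(0,0,255),1)
    im[M[n]&(np.indices(M[n].shape).sum(0)%3==0)]=(0,255,255)
    for o in(0,.085): 
        z=0 if o==0 else .263; u=proj(C[n],[p[0]+o*np.cos(p[2]),p[1]+o*np.sin(p[2]),z]); cv2.circle(im,tuple(np.round(u).astype(int)),2,(0,255,0),-1)
    x0,y0=(230,110) if n=="side" else (150,150)
    cv2.imwrite(f"pics/f_{n}.png",cv2.resize(im[y0:y0+150,x0:x0+130],None,fx=3,fy=3,interpolation=cv2.INTER_CUBIC))
cv2.imwrite("pics/f.png",np.hstack([cv2.imread(f"pics/f_{n}.png") for n in C]))
for k in("beaker_center","flask_center"):
  for n in C:
    for x in arm.cut_out(k,C[n])[:3]:
        ys,xs=np.where(x["pixels"]); g=C[n]["img"][x["pixels"]].mean(0); print(k,n,round(x["p"],2),xs.min(),xs.max(),ys.min(),ys.max(),xs.mean(),ys.mean(),g)
print("beaker",tri([ray(C["side"],(178.5,160.5)),ray(C["top"],(403,206))]))
print("green",tri([ray(C["side"],(153.5,178.5)),ray(C["top"],(402,158.5))]))
E
python3 fit.py
```

```text
fit [ 0.5376  0.1948 -1.8281  0.1396] -104.74106636510092 1.5182660252122915
beaker_center side 0.95 168 188 145 176 178.06463195691202 160.36804308797127 [114.8312 114.9964 103.1885]
beaker_center side 0.85 143 163 162 194 153.0317757009346 177.7570093457944 [38.7888 76.9084 29.8972]
beaker_center side 0.22 183 205 169 217 194.0 195.57837181044957 [113.1227 118.9575 117.3597]
beaker_center top 0.83 383 420 192 220 401.6799091940976 205.99091940976163 [104.3326 106.2531  98.9444]
beaker_center top 0.77 383 421 143 174 401.863238512035 158.69912472647704 [55.6838 87.7681 48.6477]
flask_center side 0.94 205 236 118 188 220.64564943253467 152.54539722572508 [125.1053 128.3209 121.459 ]
flask_center top 0.79 319 383 207 251 351.94910048266786 229.08819657744624 [144.7885 153.2172 150.4563]
beaker (array([ 0.537 , -0.3505,  0.0432]), [0.0008306330748069374, 0.0008306330748068082])
green (array([ 0.6494, -0.352 ,  0.0428]), [0.0018987694531641015, 0.0018987694531642377])
```

View pics/f.png

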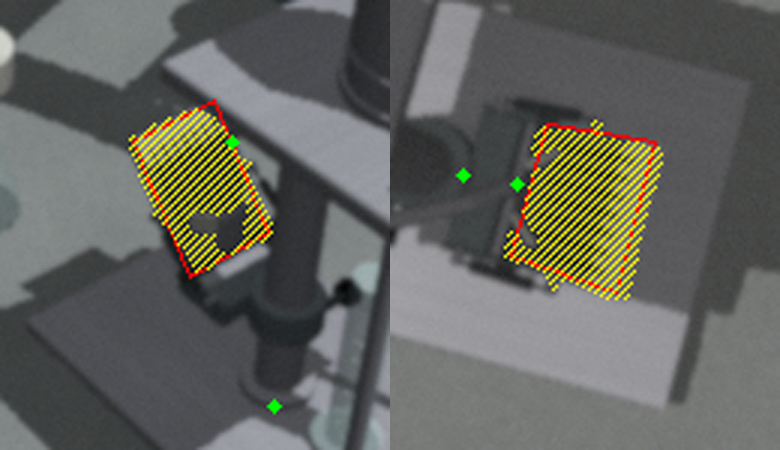

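The fitted outline matches the plate in both views: foot (0.538,0.195), out heading −104.7°, hinge about 0.14. The beaker is at (0.537,−0.351,0.043), which is the right height. Next I check reach.

```bash
cat >> h.py <<'E'
from scipy.spatial.transform import Rotation as Ro
F=np.array([.5376,.1948,0]); A=np.radians(-104.74); OUT=np.array([np.cos(A),np.sin(A),0]); PH=np.degrees(A)+180
UP=np.array([0,0,1.])
BK=np.array([.537,-.3505,.045])
def att(phi,tau,s=1):
    p,t=np.radians(phi),np.radians(tau)
    z=np.array([np.cos(p)*np.cos(t),np.sin(p)*np.cos(t),-np.sin(t)]); y=s*np.array([-np.sin(p),np.cos(p),0]); x=np.cross(y,z)
    return Ro.from_matrix(np.c_[x,y,z]).as_euler("xyz",degrees=True).tolist(), z
def tz(o,z): return F+o*OUT+z*UP   # out, height
E
python3 - <<'E'
from h import *
np.set_printoptions(precision=1,suppress=True)
def t(l,g,phi,tau,s,back=.019):
    R,z=att(phi,tau,s); q=arm.ik((g+back*z).tolist(),R); print(l,s,phi,tau,None if q is None else np.array(q))
for s in(1,-1):
    t("push0",tz(.14,.25),PH,75,s,0); t("push1",tz(.185,.15),PH,75,s,0)
    for tau in(20,35,50):
        t("seat",tz(.107,.215),PH,tau,s); t("place",tz(.15,.26),PH,tau,s)
        for phi in(40,60,75): t("pick",BK+.03*UP,phi,tau,s)
print(arm.state()["ee_rot"])
E
```

```text
push0 1 75.26 75 [-16.4  -1.9 105.   15.4  77.7 175. ]
push1 1 75.26 75 [-21.9   4.2 111.4  16.2  67.1 166.1]
seat 1 75.26 20 [-36.   18.7 114.2  61.1  90.9 133. ]
place 1 75.26 20 [-40.9  14.1 112.9  58.2  97.1 136.2]
pick 1 40 20 [-69.2  47.3  89.9  62.7  87.6 130. ]
pick 1 60 20 [-65.4  54.6  74.6  51.5 101.8 130.2]
pick 1 75 20 [-61.7  60.4  63.   44.2 112.5 128.3]
seat 1 75.26 35 [-31.8  10.5 113.9  52.1  82.8 142.6]
place 1 75.26 35 [-36.9   6.4 112.2  49.3  89.8 144.4]
pick 1 40 35 [-66.   39.7  92.4  53.8  77.5 137. ]
pick 1 60 35 [-62.9  46.8  79.   43.4  91.5 132.9]
pick 1 75 35 [-59.8  52.1  69.   36.4 101.3 128.3]
seat 1 75.26 50 [-25.5   4.9 112.2  40.6  76.  154.3]
place 1 75.26 50 [-30.8   1.  110.4  38.4  83.4 154.2]
pick 1 40 50 [-61.2  33.8  93.3  42.6  68.8 147. ]
pick 1 60 50 [-59.2  39.9  82.8  34.6  81.3 137.9]
pick 1 75 50 [-56.8  44.4  75.1  28.6  89.8 130.4]
push0 -1 75.26 75 [-16.4  -1.9 105.   15.4  77.7  -5. ]
push1 -1 75.26 75 [-21.9   4.2 111.4  16.2  67.1 -13.9]
seat -1 75.26 20 [-36.   18.7 114.2  61.1  90.9 -47. ]
place -1 75.26 20 [-40.9  14.1 112.9  58.2  97.1 -43.8]
pick -1 40 20 [-69.2  47.3  89.9  62.7  87.6 -50. ]
pick -1 60 20 [-65.4  54.6  74.6  51.5 101.8 -49.8]
pick -1 75 20 [-61.7  60.4  63.   44.2 112.5 -51.7]
seat -1 75.26 35 [-31.8  10.5 113.9  52.1  82.8 -37.4]
place -1 75.26 35 [-36.9   6.4 112.2  49.3  89.8 -35.6]
pick -1 40 35 [-66.   39.7  92.4  53.8  77.5 -43. ]
pick -1 60 35 [-62.9  46.8  79.   43.4  91.5 -47.1]
pick -1 75 35 [-59.8  52.1  69.   36.4 101.3 -51.7]
seat -1 75.26 50 [-25.5   4.9 112.2  40.6  76.  -25.7]
place -1 75.26 50 [-30.8   1.  110.4  38.4  83.4 -25.8]
pick -1 40 50 [-61.2  33.8  93.3  42.6  68.8 -33. ]
pick -1 60 50 [-59.2  39.9  82.8  34.6  81.3 -42.1]
pick -1 75 50 [-56.8  44.4  75.1  28.6  89.8 -49.6]
[-180.    -0.    17.4]
```

Run:
```python
from h import *
np.set_printoptions(precision=4,suppress=True)
R,z=att(PH,75,-1); s15,c15=np.sin(np.radians(15)),np.cos(np.radians(15))
off=.009*(c15*OUT-s15*UP)
arm.movep((tz(.165,.34)).tolist(),R); arm.set_gripper(0.0)
arm.servo_line((tz(.148,.275)-off).tolist(),0.12)
hit=arm.servo_line((tz(.148,.18)-off).tolist(),0.025,max_force=2.5)
st=arm.state(); c=np.array(st["eef_pos"])+off-F
o=c@OUT; print(hit,st["clock"],"corner out,z",o,c[2],st["contact_force"],"h",c[2]-(o-.075)*np.tan(np.radians(50))-.002/np.cos(np.radians(50)))
i=arm.camera("side")["img"]; cv2.imwrite("pics/touch.png",cv2.resize(i[60:260,180:440],None,fx=3,fy=3,interpolation=cv2.INTER_CUBIC))
```

```text
True 8.0833 corner out,z 0.14755971094654524 0.23261887759086164 [1.3635 0.9911 3.0352] h 0.14303413373899812
```

View pics/touch.png

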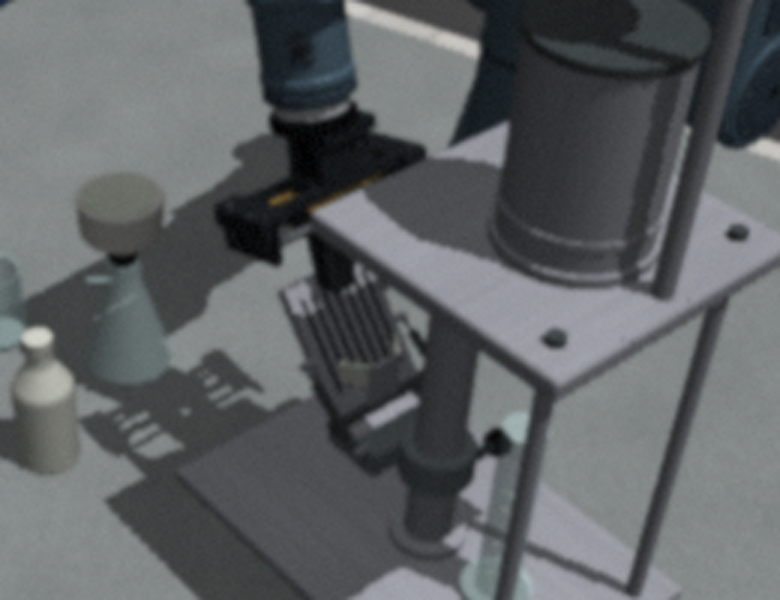

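The fingertips touch the inner face near its free edge, which gives a hinge height of about 143 mm, in line with the image fit. Next I push along the arc.

Run:
```python
from h import *
np.set_printoptions(precision=3,suppress=True)
s15,c15=np.sin(np.radians(15)),np.cos(np.radians(15)); off=.009*(c15*OUT-s15*UP); h=.143; r=.115
for th in [46,42,38,34,30,26,22,18,15,12.5,10.5,9,7.5,6]:
    t=np.radians(th); P=tz(.075+r*np.cos(t)-.002*np.sin(t),h+r*np.sin(t)+.002*np.cos(t))-off
    hit=arm.servo_line(P.tolist(),0.04,max_force=10); f=np.array(arm.state()["contact_force"])
    print(th,hit,f,np.linalg.norm(f))
    if hit or (th<30 and np.linalg.norm(f)<1): break
print(arm.state()["clock"])
i=arm.camera("side")["img"]; cv2.imwrite("pics/push.png",cv2.resize(i[60:260,180:440],None,fx=3,fy=3,interpolation=cv2.INTER_CUBIC))
```

```text
46 False [-0.803  4.022  7.721] 8.742562763390433
42 False [-1.405  3.355  7.5  ] 8.335686035572762
38 False [-1.925  1.861  5.9  ] 6.478888948401856
34 False [-1.414  0.103  4.618] 4.830817230755172
30 False [-1.218  0.231  5.512] 5.64973044025398
26 False [-0.922  0.472  4.126] 4.253937880481314
22 False [-0.186  0.242  3.451] 3.4642142354427383
18 False [0.815 0.149 2.728] 2.85099287642835
15 False [ 0.456 -0.385  1.547] 1.657816295364626
12.5 False [-0.19   0.039  0.522] 0.5565004919390967
11.5
```

View pics/push.png

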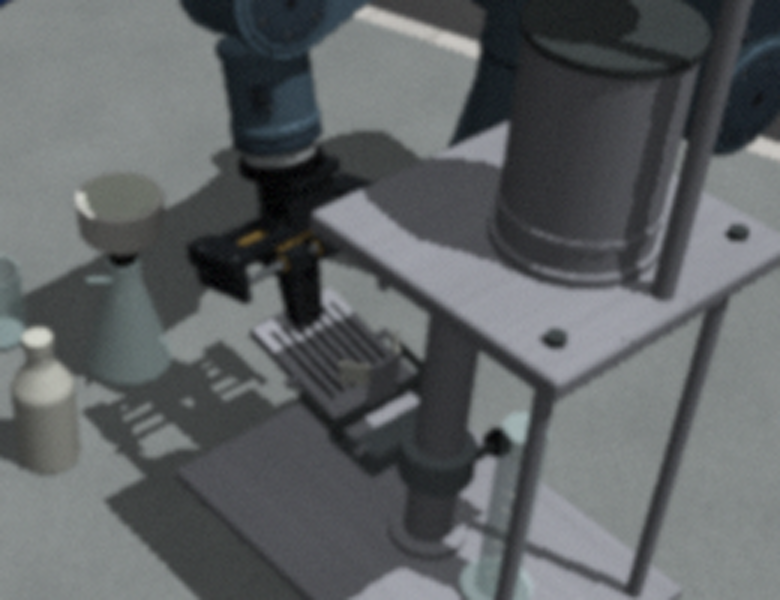

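The rest is almost down and the force has nearly gone, so it's close to the toggle point. I push a little further, then lift away and look.

Run:
```python
from h import *
np.set_printoptions(precision=3,suppress=True)
s15,c15=np.sin(np.radians(15)),np.cos(np.radians(15)); off=.009*(c15*OUT-s15*UP); h=.143; r=.115
for th in [11,9.5,8,6.5]:
    t=np.radians(th); P=tz(.075+r*np.cos(t)-.002*np.sin(t),h+r*np.sin(t)+.002*np.cos(t))-off
    hit=arm.servo_line(P.tolist(),0.04,max_force=5); f=np.array(arm.state()["contact_force"])
    print(th,hit,f)
    if hit: break
arm.servo_line((tz(.20,.27)).tolist(),0.15)
print(arm.state()["clock"])
c=arm.camera("side");i=c["img"].copy()
H=[tz(.075,.143),tz(.205,.143)]; ac=np.array([-OUT[1],OUT[0],0])*.049
q=[H[0]+ac,H[1]+ac,H[1]-ac,H[0]-ac]; cv2.polylines(i,[np.round([proj(c,v) for v in q]).astype(np.int32)],True,(0,0,255),1)
cv2.imwrite("pics/snap.png",cv2.resize(i[60:260,180:440],None,fx=3,fy=3,interpolation=cv2.INTER_CUBIC))
```

```text
11 False [0.62  0.171 0.119]
9.5 False [-0.722  0.175  0.241]
8 False [ 1.06  -0.963  1.057]
6.5 False [-0.574 -0.509  0.207]
13.4417
```

View pics/snap.png

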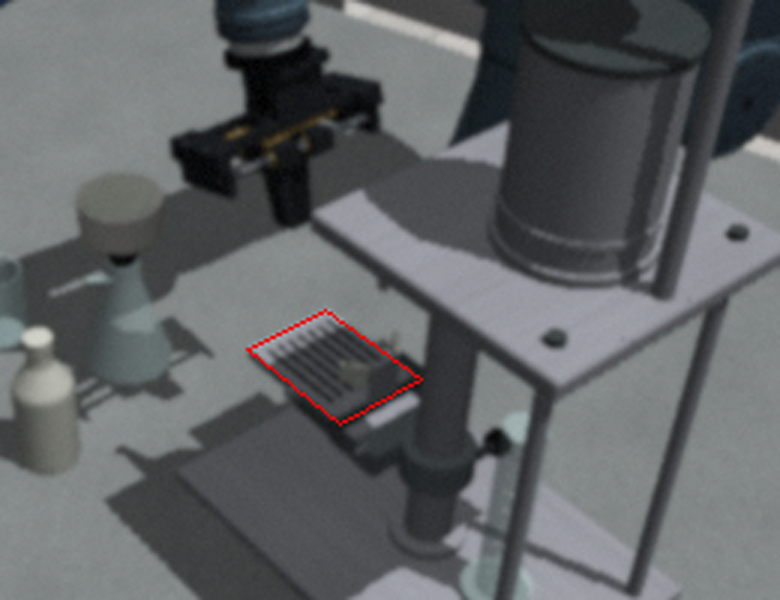

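The rest now lies level and matches the predicted outline. Next I pick the beaker with a tilted approach that keeps clear of the flask and the green beaker.

Run:
```python
from h import *
np.set_printoptions(precision=3,suppress=True)
R,z=att(60,40,-1); g=np.array([BK[0],BK[1],.073]); T=g+.019*z; pre=T-.11*z
p=np.array(arm.state()["eef_pos"]); arm.servo_line([*p[:2],.36],0.2)
arm.movep([*pre[:2],.36],R); arm.set_gripper(.086,15)
arm.servo_line(pre.tolist(),0.15)
c=arm.camera("top")
a=arm.servo_line((T-.03*z).tolist(),0.1,max_force=5)
b=arm.servo_line(T.tolist(),0.05,max_force=4)
print(a,b,arm.state()["eef_pos"],T)
cc=arm.camera("side"); cv2.imwrite("pics/pre.png",np.hstack([cv2.resize(cc["img"][100:230,120:260],None,fx=2.8,fy=2.8),cv2.resize(arm.camera("top")["img"][130:260,320:460],None,fx=2.8,fy=2.8)]))
print(arm.state()["clock"])
```

```text
False False [ 0.544 -0.338  0.061] [ 0.544 -0.338  0.061]
20.4667
```

View pics/pre.png

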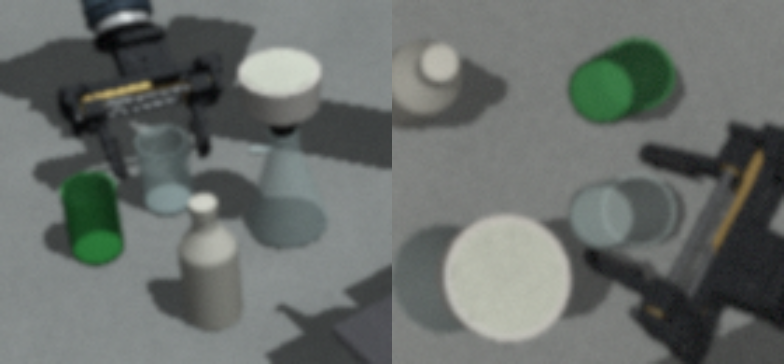

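The beaker sits between the open fingers, clear of its neighbours (beaker at (160,170) in the left half, fingers at (113,160) and (202,135)). I grip, lift, and carry it above the rest.

Run:
```python
from h import *
np.set_printoptions(precision=3,suppress=True)
arm.set_gripper(.05,15); s=arm.state(); print(s["opening"],s["grasp_force"],s["contact_force"])
p=np.array(s["eef_pos"]); arm.servo_line((p+.02*UP).tolist(),.05); 
s=arm.state(); print(s["opening"],s["contact_force"])
arm.servo_line([p[0],p[1],.36],.2)
R,z=att(PH,40,-1)
dz=.073+.019*z[2]   # TCP height above beaker bottom
T=tz(.150,0)+.019*np.array([z[0],z[1],0])
arm.movep([*T[:2],.36],R)
arm.servo_line([*T[:2],.145+.012+dz],.12)
s=arm.state(); print(s["opening"],s["contact_force"],s["clock"])
cc=arm.camera("side"); ct=arm.camera("top")
cv2.imwrite("pics/over.png",np.hstack([cv2.resize(cc["img"][90:220,220:360],None,fx=2.8,fy=2.8,interpolation=cv2.INTER_CUBIC),cv2.resize(ct["img"][130:260,150:290],None,fx=2.8,fy=2.8,interpolation=cv2.INTER_CUBIC)]))
```

```text
0.05860280763265778 14.996034691351085 [-1.091 -0.286  0.754]
0.058448964869070134 [ 0.822  0.533 -1.67 ]
0.058240296467752126 [-0.088  0.397 -1.103] 25.9083
```

View pics/over.png

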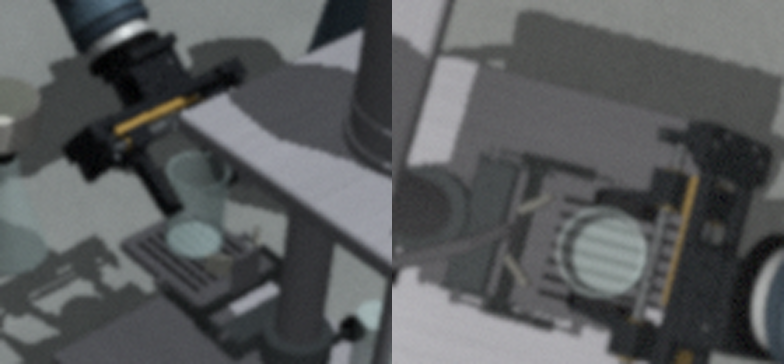

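The beaker hangs upright about 12 mm above the rest and outboard of the fence (wings at about (535,205) and (513,270) in the right half). I set it down gently and measure where its axis lies.

Run:
```python
from h import *
np.set_printoptions(precision=4,suppress=True)
p=np.array(arm.state()["eef_pos"])
hit=arm.servo_line((p-.025*UP).tolist(),.02,max_force=3)
s=arm.state(); q=np.array(s["eef_pos"]); z=att(PH,40)[1]
print(hit,"bottom",q[2]-(.073+.019*z[2]),s["contact_force"],s["opening"],s["clock"])
ct=arm.camera("top"); cs=arm.camera("side")
for c in(ct,cs):
  for x in arm.cut_out("beaker_center",c)[:3]:
    ys,xs=np.where(x["pixels"]); print("mask",round(x["p"],2),xs.min(),xs.max(),ys.min(),ys.max())
  for x in arm.spot_point("beaker_center",c)[:3]:
    v=atz(c,np.array(x["point"])*[512,384],.190)-F; print(round(x["p"],2),"out",v@OUT,"across",v@np.array([-OUT[1],OUT[0],0]))
g=q-.019*z-F; print("grasp out",g@OUT)
cv2.imwrite("pics/down.png",cv2.resize(ct["img"][160:250,180:290],None,fx=6,fy=6,interpolation=cv2.INTER_CUBIC))
```

```text
True bottom 0.1439323893433202 [0.1487 0.0002 3.1447] 0.05850927366571897 26.7333
mask 0.9 209 241 204 237
mask 0.62 383 421 143 174
0.9 out 0.14884385596118832 across -0.003114656186641048
0.87 out 0.45542571738405097 across 0.20746411561061545
mask 0.81 142 163 162 194
mask 0.62 278 300 147 186
0.75 out 0.14940606068852347 across -0.0007755049387678535
0.69 out 0.339091098524433 across 0.31259649274964135
grasp out 0.14983419376552434
```

View pics/down.png

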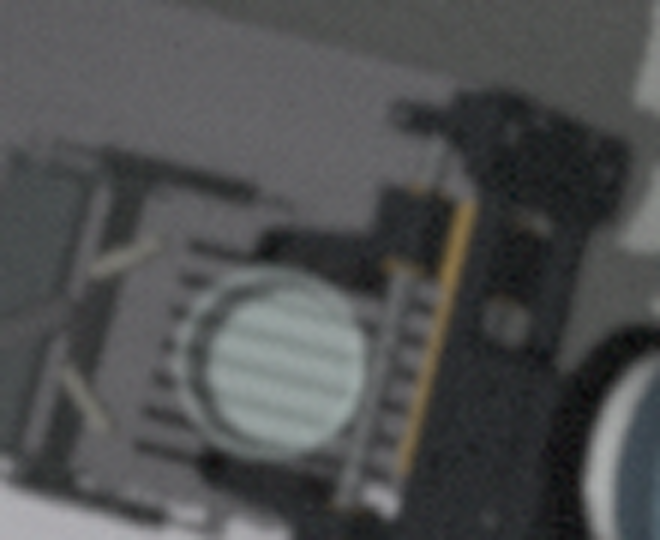

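It's down with 3 N and its axis is about 149 mm out. I slide it in to just short of the fence with a force guard and release it there. A light push with closed fingertips then lets the V centre it.

Run:
```python
from h import *
np.set_printoptions(precision=4,suppress=True)
p=np.array(arm.state()["eef_pos"]); z=att(PH,40)[1]
hit=arm.servo_line((p-.036*OUT).tolist(),.03,max_force=4)
s=arm.state(); g=np.array(s["eef_pos"])-.019*z-F; print(hit,"grasp out",g@OUT,s["contact_force"],s["opening"])
arm.set_gripper(.078); s=arm.state(); print(s["contact_force"],s["clock"])
q=np.array(s["eef_pos"]); arm.servo_line((q-.10*z).tolist(),.1,max_force=5)
arm.set_gripper(0.0)
print(arm.state()["eef_pos"],arm.state()["clock"])
ct=arm.camera("top"); cs=arm.camera("side")
for c in(ct,cs):
  for x in arm.spot_point("beaker_center",c)[:2]:
    v=atz(c,np.array(x["point"])*[512,384],.190)-F; print(round(x["p"],2),"out",v@OUT,"across",v@np.array([-OUT[1],OUT[0],0]))
R,z=att(PH,30,-1)
for o in(.25,.13): T=tz(o,.185); print(arm.ik(T.tolist(),R))
```

```text
True grasp out 0.14952281184183813 [-0.0679 -0.0012  1.5774] 0.05815082528623997
[-1.2022  0.4572 -0.3939] 27.75
[ 0.4838 -0.0097  0.2691] 30.075
0.88 out 0.4559210829438772 across 0.20905024114257265
0.76 out 0.14359350532415985 across 0.0003941032363775094
0.87 out 0.33073388222464617 across 0.31515920326746194
[-50.5954  19.2863 109.0622  44.7989  95.0258 -50.3506]
[-38.0708  15.874  113.7795  52.7895  86.8468 -44.9246]
```

The guard tripped on start-up friction, so the beaker is now standing free about 146 mm out. I push it in with closed fingertips at fence height, tool tilted 50° to stay clear of the flask.

Run:
```python
from h import *
np.set_printoptions(precision=3,suppress=True)
R,z=att(PH,50,-1); zt=.173
arm.movep(tz(.215,.27).tolist(),R); arm.servo_line(tz(.208,zt).tolist(),.1)
f0=np.array(arm.state()["contact_force"]); print(f0,arm.state()["clock"])
for o in np.arange(.196,.134,-.008):
    hit=arm.servo_line(tz(o,zt).tolist(),.025,max_force=5)
    s=arm.state(); f=np.array(s["contact_force"]); print(round(o,3),hit,(np.array(s["eef_pos"])-F)@OUT,"push",(f-f0)@OUT,f-f0)
    if (f-f0)@OUT>3 : break
print(s["clock"])
ct=arm.camera("top"); cs=arm.camera("side")
for c in(ct,cs):
  for x in arm.spot_point("beaker_center",c)[:2]:
    v=atz(c,np.array(x["point"])*[512,384],.190)-F; print(round(x["p"],2),"out",v@OUT,"across",v@np.array([-OUT[1],OUT[0],0]))
cv2.imwrite("pics/seat.png",np.hstack([cv2.resize(cs["img"][100:230,220:360],None,fx=2.8,fy=2.8,interpolation=cv2.INTER_CUBIC),cv2.resize(ct["img"][140:270,150:290],None,fx=2.8,fy=2.8,interpolation=cv2.INTER_CUBIC)]))
```

```text
[-0.218 -0.05  -1.221] 31.65
0.196 False 0.1958770832919558 push -0.1342791165742607 [0.488 0.011 1.004]
0.188 False 0.1878526525089303 push 0.04869554411007743 [ 0.924 -0.293  1.768]
0.18 False 0.17983396914511943 push 0.5345688807505697 [-0.248 -0.487  1.119]
0.172 False 0.17179285078372616 push -0.6022580025784914 [0.718 0.434 1.534]
0.164 False 0.1637851761248953 push -0.3531568510068033 [0.165 0.322 0.934]
0.156 False 0.15577620180514323 push -0.7197396800006496 [0.32  0.66  1.551]
0.148 False 0.14778692149103156 push -0.08451355508579947 [ 0.626 -0.077  1.697]
0.14 True 0.14340662541796761 push 4.4504410563227905 [-1.892 -4.104  4.301]
35.375
0.93 out 0.45342207537303014 across 0.2156172030524222
0.68 out 0.10621531943651903 across -0.002939104689081673
0.93 out 0.33380459725946593 across 0.31249807850902445
0.62 out 0.10993872684003383 across 0.01063324153650875
```

View pics/seat.png

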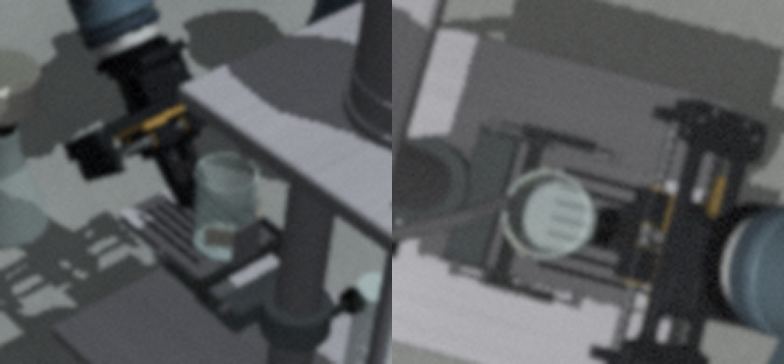

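The fingertips stopped with the beaker's axis at about 106.5 mm, against the 107 mm expected, and it stands upright against the fence. I back off, give one more light nudge to confirm it goes no further, then retreat and look.

Run:
```python
from h import *
np.set_printoptions(precision=4,suppress=True)
zt=.173; AC=np.array([-OUT[1],OUT[0],0])
for d in (.006,-.006):
    arm.servo_line((tz(.152,zt)+d*AC).tolist(),.04); f0=np.array(arm.state()["contact_force"])
    hit=arm.servo_line((tz(.138,zt)+d*AC).tolist(),.015,max_force=4)
    s=arm.state(); print(d,hit,(np.array(s["eef_pos"])-F)@OUT,np.array(s["contact_force"])-f0)
arm.servo_line(tz(.20,zt).tolist(),.08); arm.servo_line(tz(.24,.30).tolist(),.15)
arm.servo_line(tz(.27,.42).tolist(),.2)
print(arm.state()["clock"])
ct=arm.camera("top"); cs=arm.camera("side")
for c in(ct,cs):
  for x in arm.spot_point("beaker_center",c)[:3]:
    v=atz(c,np.array(x["point"])*[512,384],.190)-F; print(round(x["p"],2),"out",v@OUT,"across",v@AC)
cv2.imwrite("pics/end.png",np.hstack([cv2.resize(cs["img"][130:230,240:340],None,fx=4,fy=4,interpolation=cv2.INTER_CUBIC),cv2.resize(ct["img"][160:260,170:270],None,fx=4,fy=4,interpolation=cv2.INTER_CUBIC)]))
```

```text
0.006 True 0.14413294195536475 [ 0.0642 -3.5455  1.9031]
-0.006 True 0.1439502094409753 [-1.6433 -4.0198  2.6607]
40.3833
0.94 out 0.4562049013834566 across 0.20871887208489617
0.83 out 0.11009793207670165 across -0.008305970452045909
0.52 out 0.03786295386928687 across -0.0018179519352288836
0.91 out 0.10893150577522333 across 0.008596304126755215
0.63 out 0.33950497264230545 across 0.3151397922856744
```

View pics/end.png

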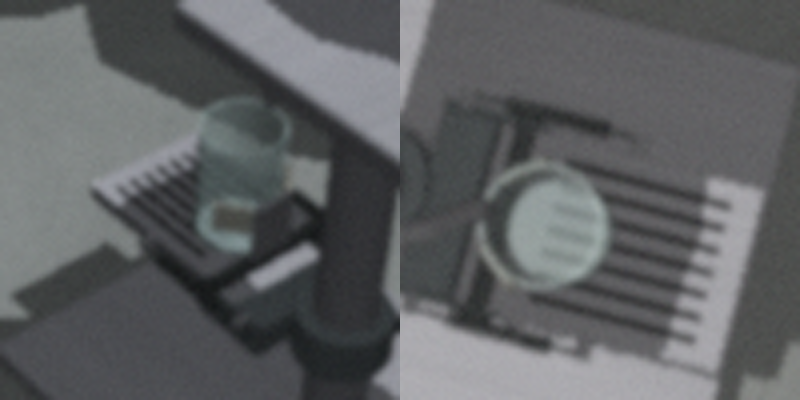

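The beaker stands upright and centred on the level rest. Both offset nudges stopped at the same depth, so it sits against both wings. The robot is clear, so I hand in.

```bash
python3 -c "
from cell import arm
print(arm.hand_in())"
```

```text
the job is handed in; nothing more can be done
None
```

I handed the job in at about 40 s with the arm clear: the rest is snapped down on its stop, and the beaker stands upright on it, seated against both fence wings as far as nudges and pictures show.

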